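Unnest the extraction nozzles and put each in its size row

TASK

Three aluminium fume-extraction nozzles stand nested over one another, mouth down, on the rework bench. Pull them apart one at a time, the outermost first, and stand each mouth down, flat on the floor of the black tray row that already holds a nozzle of its size. Do not tip any nozzle over, and leave the nozzles already in the rows and everything else on the bench where they are.

Things in the scene. Friction and masses are not known exactly. Their poses are not given: they have to be found in the camera images.
- nozzle_large: large nozzle: bare aluminium, like an upturned funnel: mouth 84 mm across (rim 8 mm high), cone up to 34 mm height, then a round spout 44 mm across to the top at 66 mm; wall 3 mm, open right through. At the start the outermost of the nest, standing loosely on the table. Origin: centre of the mouth's underside; z up along the spout.
- nozzle_medium: medium nozzle: bare aluminium, like an upturned funnel: mouth 66 mm across (rim 8 mm high), cone up to 28 mm height, then a round spout 32 mm across to the top at 82 mm; wall 3 mm, open right through. At the start in the nest, inside the large one with spout 16 mm out of the large one, standing loosely on the table. Origin: centre of the mouth's underside; z up along the spout.
- nozzle_small: small nozzle: bare aluminium, like an upturned funnel: mouth 48 mm across (rim 8 mm high), cone up to 24 mm height, then a round spout 20 mm across to the top at 98 mm; wall 3 mm, open right through. At the start innermost of the nest, spout 16 mm out of the medium one, standing loosely on the table. Origin: centre of the mouth's underside; z up along the spout.
- row_large: large row: black tray fixed on the rack, 222 mm long (x), 94 mm wide inside (y), floor 4 mm thick, walls 4 mm thick, 12 mm high above the floor. A large nozzle already stands in its +x half. The three rows lie side by side, parallel, 113 mm apart, in any order. Origin: centre of its underside, 6 mm above the table.
- row_large_free (a point): Middle of the free place in the large row, on the tray's floor (10 mm above the table), 50 mm from the tray's centre towards its -x end. Same axes as the tray.
- stock_large: The large nozzle that already stands in the large row, same shape as nozzle_large, about 55 mm from the tray's centre towards its +x end. Origin: centre of the mouth, on its underside.
- row_medium: medium row: black tray fixed on the rack, 222 mm long (x), 76 mm wide inside (y), floor 4 mm thick, walls 4 mm thick, 12 mm high above the floor. A medium nozzle already stands in its +x half. The three rows lie side by side, parallel, 113 mm apart, in any order. Origin: centre of its underside, 6 mm above the table.
- row_medium_free (a point): Middle of the free place in the medium row, on the tray's floor (10 mm above the table), 50 mm from the tray's centre towards its -x end. Same axes as the tray.
- stock_medium: The medium nozzle that already stands in the medium row, same shape as nozzle_medium, about 55 mm from the tray's centre towards its +x end. Origin: centre of the mouth, on its underside.
- row_small: small row: black tray fixed on the rack, 222 mm long (x), 58 mm wide inside (y), floor 4 mm thick, walls 4 mm thick, 12 mm high above the floor. A small nozzle already stands in its +x half. The three rows lie side by side, parallel, 113 mm apart, in any order. Origin: centre of its underside, 6 mm above the table.
- row_small_free (a point): Middle of the free place in the small row, on the tray's floor (10 mm above the table), 50 mm from the tray's centre towards its -x end. Same axes as the tray.
- stock_small: The small nozzle that already stands in the small row, same shape as nozzle_small, about 55 mm from the tray's centre towards its +x end. Origin: centre of the mouth, on its underside.
- rack: Aluminium plate 230 x 345 x 6 mm fixed on the table, carrying the three rows. Origin: centre of its underside; the rows run along its x.
- flux_bottle: Bystander: white bottle with steel cap, 44 mm diameter, 100 mm high. Origin: centre of its underside.
- solder_reel: Bystander: metal reel standing on its flange, 60 mm diameter, 38 mm high. Origin: centre of its underside.
- screwdriver: Bystander: screwdriver 160 mm long lying along its x. Origin: under its middle.
- brush: Bystander: brush 150 mm long lying along its x. Origin: under its middle.
- pliers: Bystander: blue-handled pliers lying flat, 155 mm long along its x, 12 mm high. Origin: under the pivot.
- heatsink: Bystander: finned aluminium heat sink 50 x 40 x 26 mm. Origin: centre of its underside.

How it is judged:
By the outcome, as a careful person would: the job done as asked, in the order asked, and still so for the second after the job is handed in, with the robot touching nothing.
It also fails if it takes over 72 s, if anything falls off the work surface, if the arm or the gripper's body presses on something with over 40 N, if the wrist force passes 120 N, or if a joint passes its speed limit or range.

ROBOT

A 6-joint arm with a two-finger parallel gripper is mounted at the origin on the work surface. World frame = base frame: x ahead of the robot, y to its left, z up, the work surface at z = 0. Lengths are in mm, angles in rad, forces in N, time in s.
With the tool pointing down it reaches from about 400 to 925 mm from the base axis. Payload 12.5 kg.
Tool frame: the origin (TCP) lies at the very end of the fingers, on their centre line; the grasp point (between the pads) lies 19 mm behind it; z points along the fingers, y is the line along which they close (so a half turn about z gives the same grasp; the last joint's range is limited). The gripper opens to 95 mm and grips with 3 to 60 N. Pads are 20 mm wide; open, the fingers measure 119 mm over their backs; the gripper's body (75 mm by 180 mm) begins 59 mm behind the grasp point.
Start: joints at [1.135, 0.491, 1.559, -0, 1.092, -0.106], TCP at [202.392, 591.341, 214.661] pointing down, gripper open.
Joint ranges: [-3.1, 3.1], [-0.84, 2.19], [0.05, 2.79], [-1.13, 4.28], [0.06, 2.93], [-2.69, 2.69]. Speed limits (rad/s): [2.22, 2.22, 2.79, 3.14, 3.14, 3.14].

INTERFACE

Orientations are given as [roll, pitch, yaw] about the fixed x, y, z axes, in that order (R = Rz(yaw) Ry(pitch) Rx(roll)).
In Python, from cell import env, order, status, read_camera, camera_info gives the robot as it stands (env), with the cameras as plain functions, the job (order) and the readings (status).
- The arm moves only by the tool send_path, called after "Call:" as name([rows], argument=value, ...), one row to a line, values as JSON. Schema: {"type":"object","properties":{"moves":{"type":"array","items":{"type":"array","prefixItems":[{"type":"array","items":{"type":"number"},"minItems":3,"maxItems":3},{"type":"number"},{"type":"number"}],"minItems":3,"maxItems":3},"minItems":1,"maxItems":5},"only":{"type":"string"},"quiet":{"type":"boolean"},"lines":{"type":"string"}},"required":["moves"],"additionalProperties":false}. moves is a list of rows, 1 to 5 of them, each written [[dx, dy, dz], turn, opening]: dx, dy, dz in mm, then a turn about the tool's z in rad, then the opening from 0.0 (shut) to 1.0 (fully open); each row is the pose to reach, as a shift and turn from the pose commanded when the call began, along the tool's axes at that moment; what a row does not reach only later rows make up. A row lasts 1/12 s, in which the tool goes at most 41.7 mm and 0.125 rad, less where a joint would pass 70% of its speed; a pose out of reach is approached as far as the arm can. The fingers move at their own pace and stop on an object; the grip force is fixed at half the most. Time passes only in rows, so rows that do not move let the fingers close. The tool returns the time, the measured TCP pose, the force, the opening and the grip force at its end. only (a regular expression) keeps the lines of the reply that match it, lines (a string "A,B") keeps lines A to B, and quiet returns only ok. Input that does not fit is refused with a message, and nothing moves.
- status.state(): the state, without advancing time (a new reading comes with each control period).
- read_camera(name): name is "scene" or "top" or "wrist"; returns (picture, depth): 480x640x3 uint8, red, green, blue; 480x640 float32, mm along the optical axis (not along the pixel's ray), 0 where there is no reading.
- camera_info(name): a dict with "vertical_fov" (degrees; the focal length in pixels is half the picture's height over the tangent of half this angle, whatever the lens; pixels are square), "cx", "cy" (the principal point, pixels), "origin" and "attitude" of the camera in the world. Camera axes: x right, y down, z forward; pixel columns grow to the right and rows downward; lengths in mm; the calibration is good to about 2 mm. A picture is of the moment at which its call begins: read the wrist's pose just before it. camera_info takes no time and is no camera call; for the wrist camera it gives the pose at the moment of the call.
- order.job_done(): hands the job in; it is judged then, once.
The state is a dict: "t": time; "joints": joint angles; "qvel": joint speeds; "tau": joint torques, N m; "eef_pos": TCP position; "tcp_rot": TCP orientation; "ft_force": force on the tool from outside, world axes, zero at the start; "moment": the same for the moment, N m; "opening": opening from 0.0 (shut) to 1.0 (fully open); "grip_force": force on a finger pad.
Only numpy, scipy, OpenCV 4.12 (cv2) and the standard library are available. Lean on these libraries where they do the work, as an engineer would, in place of code of your own. Each camera call takes 0.05 s, during which the arm holds its last target. There are 200 camera calls.

## Working session

There is one attempt and no reset: what is moved stays moved. The work goes in short steps, Python scripts to look and compute and a tool call to move; the robot and the scene stay as the last step left them, time stands still between calls to the robot, and variables do not carry over. Pictures are saved under pics/ and viewed, at most 10 in all, crops included, and the job is handed in when it is done.

```bash
ls; mkdir -p pics; python3 - <<'E'
from cell import env, order, status, read_camera, camera_info
import cv2,numpy as np
s=status.state();print({k:np.round(v,3).tolist() for k,v in s.items()})
for n in("scene","top"):
    i=camera_info(n);print(n,i)
    p,d=read_camera(n);np.savez(f"pics/{n}0.npz",p=p,d=d);cv2.imwrite(f"pics/{n}0.png",p[:,:,::-1])
print(camera_info("wrist"))
E
```

```text
cell.py
pics
{'t': 0.0, 'joints': [1.135, 0.492, 1.559, -0.0, 1.092, -0.106], 'qvel': [-0.002, 0.001, -0.002, 0.001, 0.001, 0.001], 'tau': [0.002, -61.265, -25.817, 0.069, 0.048, -0.0], 'eef_pos': [202.285, 591.102, 214.07], 'tcp_rot': [-3.141, -0.0, 2.812], 'ft_force': [-0.618, 0.436, 0.165], 'moment': [-0.027, -0.004, 0.059], 'grip_force': 0.0, 'opening': 1.0}
scene {'vertical_fov': 44.06753157002778, 'cx': 321.7876922953423, 'cy': 239.32898375271668, 'origin': array([1097.61446994,  830.67377956,  921.87318897]), 'attitude': array([-2.32706343,  0.01808348,  2.49547237])}
top {'vertical_fov': 55.21644276189745, 'cx': 312.3740143111615, 'cy': 233.83514239967352, 'origin': array([ 352.18607425,   68.23075431, 1168.63484109]), 'attitude': array([-3.00215115, -0.01583844, -1.5821396 ])}
{'vertical_fov': 70.10822030192841, 'cx': 316.00267900570464, 'cy': 246.9539601706604, 'origin': array([129.8725243 , 617.74770054, 384.11026234]), 'attitude': array([2.86651088e+00, 1.60147038e-03, 1.24175486e+00])}
```

View pics/top0.png

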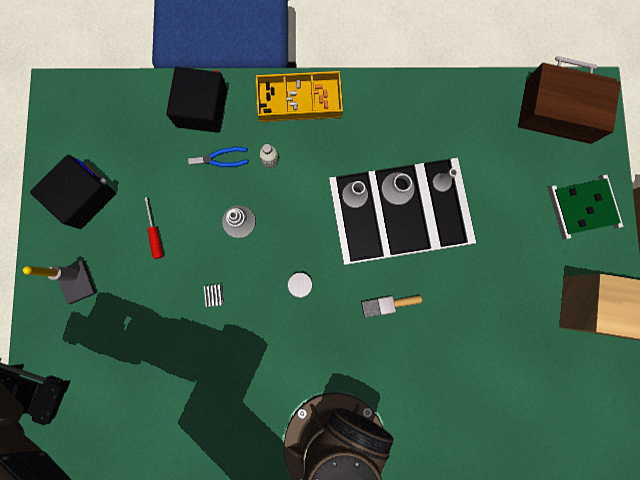

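View pics/scene0.png

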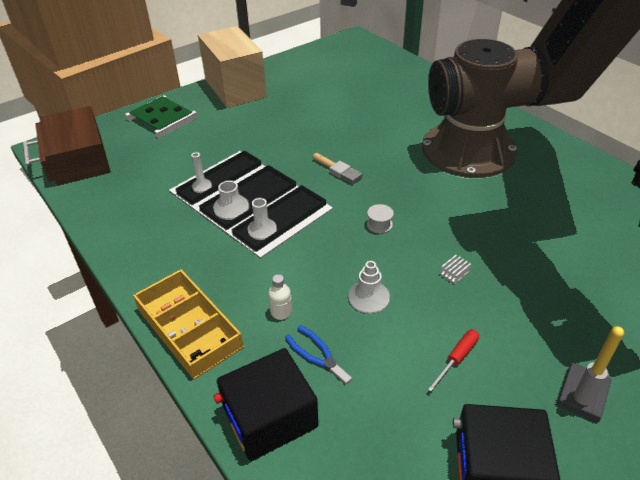

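Top view: nest at (238,221) with its spouts at about (235,213). The rows from left to right are medium (360,215), large (407,210) and small (448,203), with stock nozzles at their far (+x) ends. The scene view agrees: nest at (370,285), rack at (250,200). Next I'll enlarge both.

```bash
cat > h.py <<'E'
import numpy as np,cv2
from scipy.spatial.transform import Rotation as Ro
def cam(i):
    f=240/np.tan(np.radians(i["vertical_fov"])/2)
    return f,i["cx"],i["cy"],np.array(i["origin"]),Ro.from_euler('xyz',i["attitude"]).as_matrix()
def ray(i,u,v):
    f,cx,cy,o,R=cam(i);return o,R@np.array([(u-cx)/f,(v-cy)/f,1.])
def atz(i,u,v,z):
    o,r=ray(i,u,v);return o+r*(z-o[2])/r[2]
def cloud(i,d):
    f,cx,cy,o,R=cam(i);v,u=np.mgrid[:480,:640]
    return np.stack([(u-cx)/f*d,(v-cy)/f*d,d],-1)@R.T+o
def tri(obs):
    A=np.zeros((3,3));b=np.zeros(3)
    for i,u,v in obs:
        o,r=ray(i,u,v);r/=np.linalg.norm(r);P=np.eye(3)-np.outer(r,r);A+=P;b+=P@o
    return np.linalg.solve(A,b)
def proj(i,p):
    f,cx,cy,o,R=cam(i);q=(np.array(p)-o)@R;return np.array([f*q[0]/q[2]+cx,f*q[1]/q[2]+cy])
E
python3 - <<'E'
from h import *
T=np.load("pics/top0.npz");S=np.load("pics/scene0.npz")
def crop(p,u,v,w,h,k):return cv2.resize(p[v:v+h,u:u+w,::-1],None,fx=k,fy=k,interpolation=cv2.INTER_CUBIC)
a=np.zeros((600,800,3),np.uint8)
c=crop(T['p'],210,190,50,50,6);a[:300,:300]=c       # k6
c=crop(S['p'],340,250,60,75,4);a[300:,:240]=c       # k4
c=crop(T['p'],325,150,160,120,3);a[:360,310:790]=c   # k3
c=crop(S['p'],165,145,170,110,2);a[370:590,310:650]=c #k2
cv2.imwrite("pics/c1.png",a)
from cell import env, order, status, read_camera, camera_info
for n,D in(("top",T),("scene",S)):
    P=cloud(camera_info(n),D['d'])
    z=P[...,2]; print(n,'valid',(D['d']>0).mean())
    m=(D['d']>0)&(abs(P[...,0]-500)<600)
    print('table z',np.median(z[m&(abs(z)<20)]))
    for u,v in ([(238,221),(235,214),(225,235),(250,232),(357,240),(405,240),(450,230)] if n=="top" else [(370,265),(370,285),(370,300),(290,215),(250,190),(225,170)]): print(u,v,P[v,u].round(1))
E
```

```text
top valid 0.9960123697916666
table z -0.6401228945456978
238 221 [537.9 227.7  77.7]
235 214 [558.4 237.8  59.8]
225 235 [515.4 272.4  -2.9]
250 232 [522.  207.8   1.3]
357 240 [497.6 -65.4  11.1]
405 240 [ 496.9 -188.9    7.1]
450 230 [ 521.6 -305.7    8.2]
scene valid 0.9954296875
table z -0.6032128760688806
370 265 [546.5 231.6  87. ]
370 285 [564.5 254.2  60.7]
370 300 [568.3 260.8  24.8]
290 215 [536.6 -64.8   8.8]
250 190 [ 560.4 -203.8    8.4]
225 170 [ 568.8 -310.8   11.1]
```

View pics/c1.png

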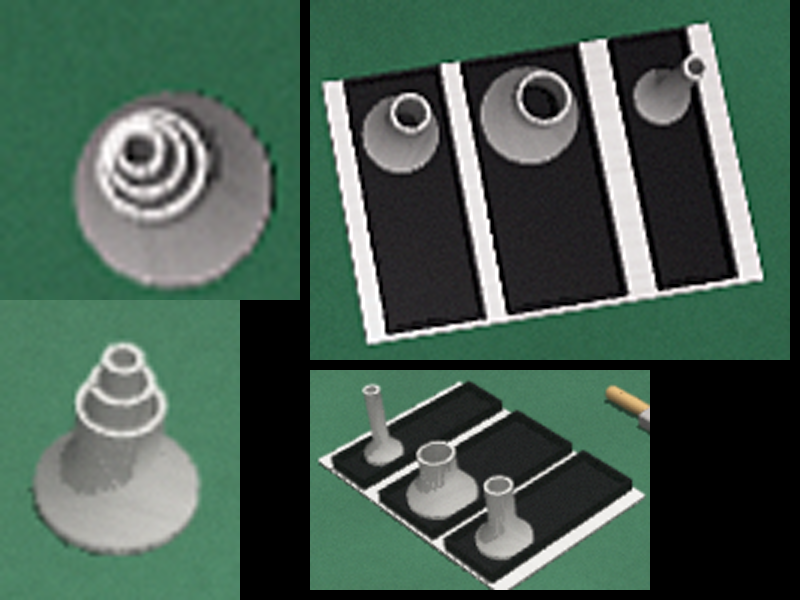

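The enlarged crop shows the nest's large rim centred at top px (238.4,221.1) and its small spout ring at (232.4,214.6). In the scene view the large ring is at (370,275.6) and the small one at (370.3,264.1). The white rack corners are also clear. Now I'll triangulate.

```bash
python3 - <<'E'
from h import *
from cell import env, order, status, read_camera, camera_info
t=camera_info("top");s=camera_info("scene")
print('rim@4',atz(t,238.4,221.1,4).round(1))
print('ringL',tri([(t,235.3,217.3),(s,370,275.6)]).round(1),'ringS',tri([(t,232.4,214.6),(s,370.3,264.1)]).round(1))
c=[atz(t,325+(u-310)/3-.33,150+v/3-.33,6) for u,v in((323,83),(708,24),(763,278),(367,345))]
for p in c:print(p.round(1))
print([np.linalg.norm(c[i]-c[(i+1)%4]).round(1) for i in range(4)])
m=sum(c)/4;print('centre',m.round(1))
x=(c[0]+c[1]-c[2]-c[3])[:2];y=(c[0]+c[3]-c[1]-c[2])[:2];print(np.arctan2(x[1],x[0]),np.arctan2(-y[0],y[1]))
k2=lambda u,v:(165+(u-310)/2-.25,145+(v-370)/2-.25)
k3=lambda u,v:(325+(u-310)/3-.33,150+v/3-.33)
for n,(a,b) in dict(cornL=((708,24),(318,461)),cornR=((367,345),(645,493)),stM=((410,113),(499,486)),stL=((545,97),(436,453)),stS=((695,66),(373,390))).items():
    print(n,tri([(t,*k3(*a)),(s,*k2(*b))]).round(1))
E
```

```text
rim@4 [550.2 237.4   4. ]
ringL [549.6 236.5  62.9] ringS [550.6 237.8  96.9]
[663.4   3.    6. ]
[ 714.2 -336.1    6. ]
[ 489.3 -370.9    6. ]
[435.4 -30.6   6. ]
[np.float64(342.8), np.float64(227.6), np.float64(344.6), np.float64(230.4)]
centre [ 575.6 -183.7    6. ]
0.14980645874808912 0.15287528699302447
cornL [ 7.161e+02 -3.382e+02  5.000e-01]
cornR [436.1 -31.2   5.3]
stM [615.7 -61.9  89. ]
stL [ 631.9 -174.7   73.3]
stS [ 647.6 -288.2  106.1]
```

The heights agree with the text to within 2–3 mm, and the rack measures 229×344 mm. The nest is at (550,237), the rack centre at (575.6,-183.7) and its yaw is 0.151. Moving over the nest.

```bash
cat > d.py <<'E'
import sys
from h import *
from cell import env, order, status, read_camera, camera_info
s=status.state();R=Ro.from_euler('xyz',s['tcp_rot']).as_matrix()
for a in sys.argv[1:]:
    t=np.array(eval(a),float);print(a,'tool shift',(R.T@(t-s['eef_pos'])).round(1))
E
python3 d.py "[550,237,220]"
```

Call:
send_path([
  [[-37, -18, -1], 0, 1],
  [[-74, -36, -1], 0, 1],
  [[-111, -54, -2], 0, 1],
  [[-148, -72, -2], 0, 1],
  [[-185, -93, -3], 0, 1],
])

```text
t: 0.52
eef_pos: [347.7, 442.7, 217.3]
tcp_rot: [-3.141, -0.0, 2.812]
ft_force: [0.3, 0.6, 0.1]
opening: 0.998
grip_force: 0.0
```

Call:
send_path([
  [[-37, -18, -1], 0, 1],
  [[-74, -36, -1], 0, 1],
  [[-111, -54, -2], 0, 1],
  [[-148, -72, -2], 0, 1],
  [[-185, -93, -3], 0, 1],
])

```text
t: 0.93
eef_pos: [492.2, 295.2, 220.4]
tcp_rot: [-3.141, -0.0, 2.812]
ft_force: [0.4, 0.8, 0.1]
opening: 0.997
grip_force: 0.0
```

Call:
send_path([
  [[-37, -18, 0], 0, 1],
  [[-74, -36, 0], 0, 1],
  [[-74, -36, 0], 0, 1],
  [[-74, -36, 0], 0, 1],
])

```text
t: 1.27
eef_pos: [550.3, 237.2, 219.9]
tcp_rot: [-3.141, -0.001, 2.808]
ft_force: [-0.6, 0.1, -1.0]
opening: 1.004
grip_force: 0.0
```

```bash
python3 - <<'E'
from h import *
from cell import env, order, status, read_camera, camera_info
i=camera_info("wrist");p,d=read_camera("wrist");np.savez("pics/w1.npz",p=p,d=d,i=i)
cv2.imwrite("pics/w1.png",p[:,:,::-1])
for q in((550,237,66),(550,237,98),(550,237,0)):print(q,proj(i,q).round(1))
E
python3 d.py "[550,237,220]"
```

```text
(550, 237, 66) [314.4 232.7]
(550, 237, 98) [314.1 241.1]
(550, 237, 0) [314.7 219.5]
[550,237,220] tool shift [-1.1 -1.   0.1]
```

View pics/w1.png

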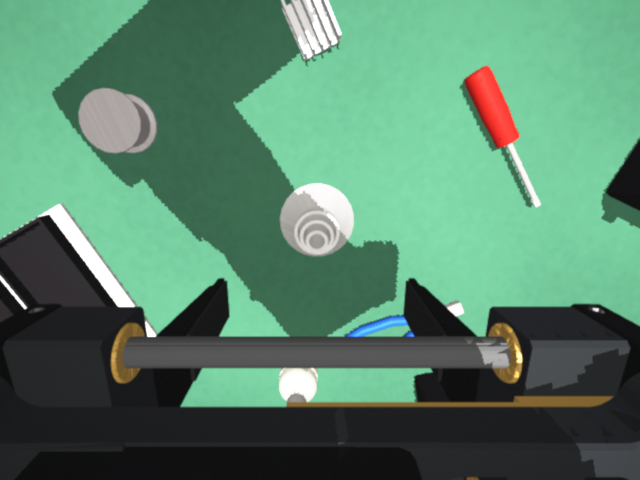

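The wrist view shows the nest rim centred at (317,219.5) against a predicted (314.7,219.5), and the small ring at about (316.5,240) against (314,241). That is within 2.5 mm, and the offset runs along the closing direction. Descending on the large spout.

Call:
send_path([
  [[0, 1, 37], 0, 1],
  [[0, 1, 74], 0, 1],
  [[0, 1, 111], 0, 1],
  [[0, 1, 148], 0, 1],
  [[0, 1, 160], 0, 1],
])

```text
t: 1.73
eef_pos: [546.6, 240.4, 56.3]
tcp_rot: [-3.138, -0.005, 2.814]
ft_force: [-0.7, 0.5, 0.2]
opening: 0.994
grip_force: 0.0
```

Call:
send_path([
  [[0, 0, 12], 0, 1],
  [[0, 0, 21], 0, 1],
  [[0, 0, 21], 0, 0.7],
  [[0, 0, 21], 0, 0.6],
  [[0, 0, 21], 0, 0.55],
])

```text
t: 2.15
eef_pos: [550.4, 240.1, 41.1]
tcp_rot: [3.14, 0.002, 2.812]
ft_force: [0.5, 0.2, 0.3]
opening: 0.848
grip_force: 0.0
```

Call:
send_path([
  [[0, 0, 0], 0, 0.5],
  [[0, 0, 0], 0, 0.45],
  [[0, 0, 0], 0, 0.4],
  [[0, 0, 0], 0, 0.35],
  [[0, 0, 0], 0, 0.3],
])

```text
t: 2.57
eef_pos: [549.8, 239.8, 39.8]
tcp_rot: [3.141, 0.0, 2.812]
ft_force: [0.5, 0.2, -0.3]
opening: 0.495
grip_force: 0.0
```

Call:
send_path([
  [[0, 0, 0], 0, 0.2],
  [[0, 0, 0], 0, 0.2],
  [[0, 0, 0], 0, 0.2],
])

```text
t: 2.82
eef_pos: [549.7, 239.7, 39.7]
tcp_rot: [-3.142, -0.0, 2.812]
ft_force: [-0.9, -0.8, 3.0]
opening: 0.444
grip_force: 30.0
```

Call:
send_path([
  [[0, 0, -8], 0, 0.2],
  [[0, 0, -20], 0, 0.2],
  [[0, 0, -35], 0, 0.2],
  [[0, 0, -50], 0, 0.2],
  [[0, 0, -65], 0, 0.2],
])

```text
t: 3.23
eef_pos: [549.8, 239.9, 106.3]
tcp_rot: [3.141, 0.0, 2.812]
ft_force: [-0.0, 0.7, -0.4]
opening: 0.45
grip_force: 30.0
```

Call:
send_path([
  [[0, 0, -15], 0, 0.2],
  [[0, 0, -30], 0, 0.2],
  [[0, 0, -45], 0, 0.2],
  [[0, 0, -58], 0, 0.2],
  [[0, 0, -58], 0, 0.2],
])

```text
t: 3.65
eef_pos: [550.7, 240.2, 166.1]
tcp_rot: [3.139, 0.004, 2.812]
ft_force: [1.3, 0.4, -0.5]
opening: 0.447
grip_force: 30.0
```

```bash
python3 - <<'E'
from h import *
from cell import env, order, status, read_camera, camera_info
a=np.zeros((480,640,3),np.uint8)
for k,(n,u,v) in enumerate((("top",200,180),("scene",330,205))):
    p,d=read_camera(n);a[:,320*k:320*k+320]=cv2.resize(p[v:v+120,u:u+80,::-1],None,fx=4,fy=4,interpolation=cv2.INTER_CUBIC)
cv2.imwrite("pics/c2.png",a)
E
python3 d.py "[526.2,-191.2,160]"
```

```text
[526.2,-191.2,160] tool shift [-117.3 -415.4    3. ]
```

View pics/c2.png

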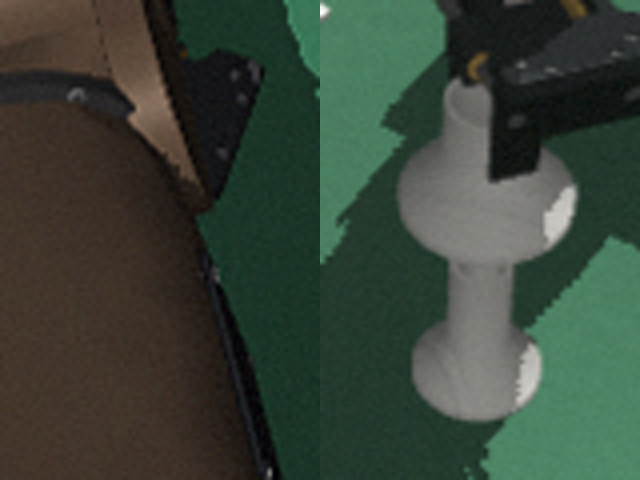

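In the scene crop the large nozzle hangs alone from the fingers, its rim at about (488,200), and the medium stands below it at (478,365). The top view is hidden by the arm. Carrying it to the large row.

Call:
send_path([
  [[-11, -38, 0], 0, 0.2],
  [[-22, -76, 0], 0, 0.2],
  [[-32, -114, 0], 0, 0.2],
  [[-43, -152, 0], 0, 0.2],
  [[-53, -190, 0], 0, 0.2],
])

```text
t: 4.17
eef_pos: [537.5, 41.3, 161.8]
tcp_rot: [-3.141, -0.001, 2.812]
ft_force: [1.5, 0.4, -1.1]
opening: 0.449
grip_force: 30.0
```

Call:
send_path([
  [[-11, -38, 0], 0, 0.2],
  [[-22, -76, 0], 0, 0.2],
  [[-32, -114, 0], 0, 0.2],
  [[-43, -152, 0], 0, 0.2],
  [[-53, -190, 0], 0, 0.2],
])

```text
t: 4.58
eef_pos: [526.2, -155.8, 161.8]
tcp_rot: [3.141, -0.001, 2.812]
ft_force: [0.4, 0.3, -1.0]
opening: 0.451
grip_force: 30.0
```

Call:
send_path([
  [[-11, -35, 0], 0, 0.2],
  [[-11, -35, 0], 0, 0.2],
  [[-11, -35, 0], 0, 0.2],
  [[-11, -35, 0], 0, 0.2],
])

```text
t: 4.92
eef_pos: [525.5, -190.3, 161.8]
tcp_rot: [3.141, -0.002, 2.811]
ft_force: [-0.2, 1.1, -0.9]
opening: 0.446
grip_force: 30.0
```

```bash
python3 - <<'E'
from h import *
from cell import env, order, status, read_camera, camera_info
i=camera_info("wrist");p,d=read_camera("wrist");np.savez("pics/w2.npz",p=p,d=d,i=i)
c=np.array([575.6,-183.7]);y=.151;X=np.array([np.cos(y),np.sin(y)]);Y=np.array([-X[1],X[0]])
b=p[:,:,::-1].copy()
def L(a,e,z,col):cv2.line(b,*[tuple(np.round(proj(i,[*(c+X*q[0]+Y*q[1]),z])).astype(int).tolist()) for q in(a,e)],col,1)
L((-115,-172.5),(-115,172.5),6,(0,0,255));L((-115,172.5),(115,172.5),6,(0,0,255));L((-115,-172.5),(115,-172.5),6,(0,0,255))
for o,w in((113,42),(0,51),(-113,33)):
    for sg in(-1,1):L((-115,o+sg*w),(50,o+sg*w),22,(0,255,255))
cv2.imwrite("pics/w2.png",b)
E
python3 d.py "[526.2,-191.2,50]"
```

```text
[526.2,-191.2,50] tool shift [ -1.1  -1.2 112. ]
```

View pics/w2.png

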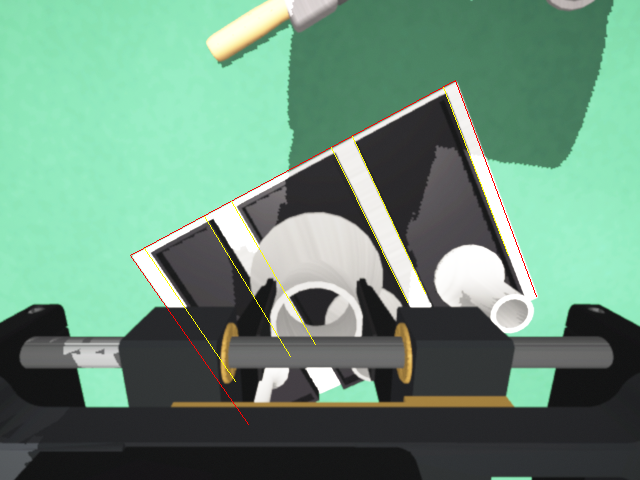

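The overlay of the measured rack matches to about 2 px: rack corner at (457,82), large-row walls at (238,207) and (335,150). Lowering.

Call:
send_path([
  [[0, -1, 35], 0, 0.2],
  [[0, -1, 70], 0, 0.2],
  [[0, -1, 95], 0, 0.2],
  [[0, -1, 106], 0, 0.2],
  [[0, -1, 106], 0, 0.2],
])

```text
t: 5.38
eef_pos: [524.9, -190.1, 54.5]
tcp_rot: [3.141, -0.004, 2.813]
ft_force: [-0.1, -0.2, -1.0]
opening: 0.448
grip_force: 30.0
```

Call:
send_path([
  [[0, 0, 1], 0, 0.2],
  [[0, 0, 2], 0, 0.2],
  [[0, 0, 4], 0, 0.2],
  [[0, 0, 5], 0, 0.2],
  [[0, 0, 5], 0, 0.2],
])

```text
t: 5.8
eef_pos: [525.9, -191.7, 52.2]
tcp_rot: [-3.142, 0.001, 2.812]
ft_force: [0.3, 1.0, -0.8]
opening: 0.447
grip_force: 30.0
```

Call:
send_path([
  [[0, 0, 0.5], 0, 0.2],
  [[0, 0, 1], 0, 0.2],
  [[0, 0, 1], 0, 0.2],
])

```text
t: 6.05
eef_pos: [525.7, -191.7, 50.6]
tcp_rot: [3.142, 0.0, 2.812]
ft_force: [0.5, -0.2, -0.9]
opening: 0.449
grip_force: 30.0
```

Call:
send_path([
  [[0, 0, 0.5], 0, 0.2],
  [[0, 0, 1], 0, 0.2],
  [[0, 0, 1], 0, 0.2],
])

```text
t: 6.3
eef_pos: [525.7, -191.7, 49.7]
tcp_rot: [3.142, 0.0, 2.812]
ft_force: [-1.3, -0.3, 2.7]
opening: 0.449
grip_force: 30.0
```

It touches the floor at z 49.7 as predicted. Releasing and going back for the medium.

Call:
send_path([
  [[0, 0, 0], 0, 0.5],
  [[0, 0, 0], 0, 0.6],
  [[0, 0, 0], 0, 0.7],
  [[0, 0, 0], 0, 0.7],
  [[0, 0, 0], 0, 0.7],
])

```text
t: 6.72
eef_pos: [525.7, -191.7, 49.5]
tcp_rot: [3.142, -0.0, 2.812]
ft_force: [0.7, -0.1, -0.1]
opening: 0.689
grip_force: 0.0
```

Call:
send_path([
  [[0, 0, -20], 0, 0.7],
  [[0, 0, -50], 0, 0.7],
  [[0, 0, -90], 0, 0.7],
  [[0, 0, -120], 0, 0.7],
  [[0, 0, -120], 0, 0.7],
])

```text
t: 7.13
eef_pos: [527.6, -192.5, 175.2]
tcp_rot: [-3.141, 0.009, 2.812]
ft_force: [0.8, 0.6, 0.9]
opening: 0.701
grip_force: 0.0
```

```bash
python3 d.py "[550,240,170]"
```

```text
[550,240,170] tool shift [118.9 416.5   3.7]
```

Call:
send_path([
  [[11, 38, 0], 0, 0.7],
  [[22, 76, 0], 0, 0.7],
  [[32, 114, 0], 0, 0.7],
  [[43, 152, 0], 0, 0.7],
  [[53, 190, 0], 0, 0.7],
])

```text
t: 7.55
eef_pos: [536.6, 7.0, 169.3]
tcp_rot: [3.142, -0.0, 2.811]
ft_force: [0.9, -0.4, -0.1]
opening: 0.698
grip_force: 0.0
```

Call:
send_path([
  [[11, 38, 0], 0, 0.7],
  [[22, 76, 0], 0, 0.7],
  [[32, 114, 0], 0, 0.7],
  [[43, 152, 0], 0, 0.7],
  [[53, 190, 0], 0, 0.7],
])

```text
t: 7.97
eef_pos: [548.0, 204.2, 169.2]
tcp_rot: [-3.141, -0.0, 2.812]
ft_force: [1.6, 0.3, 0.2]
opening: 0.701
grip_force: 0.0
```

Call:
send_path([
  [[12, 36, 0], 0, 0.7],
  [[12, 36, 0], 0, 0.7],
  [[12, 36, 0], 0, 0.7],
  [[12, 36, 0], 0, 0.7],
])

```text
t: 8.3
eef_pos: [548.5, 239.8, 169.1]
tcp_rot: [-3.141, -0.001, 2.812]
ft_force: [0.3, -0.7, 0.2]
opening: 0.698
grip_force: 0.0
```

```bash
python3 - <<'E'
from h import *
from cell import env, order, status, read_camera, camera_info
i=camera_info("wrist");p,d=read_camera("wrist")
b=p[:,:,::-1].copy()
q=proj(i,(550,240,82));print(q,proj(i,(550,240,0)));cv2.circle(b,tuple(q.round().astype(int).tolist()),1,(0,0,255),-1)
P,_=read_camera("scene")
a=np.zeros((480,800,3),np.uint8)
a[:,:400]=cv2.resize(b[150:330,240:390],(400,480),interpolation=cv2.INTER_CUBIC)
a[:,400:]=cv2.resize(P[140:260,165:335,::-1],(400,480))
cv2.imwrite("pics/c3.png",a)
E
python3 d.py "[550,240,53]"
```

```text
[315.00219992 254.38588093] [315.32735824 230.82382204]
[550,240,53] tool shift [ -0.8   1.4 116.4]
```

View pics/c3.png

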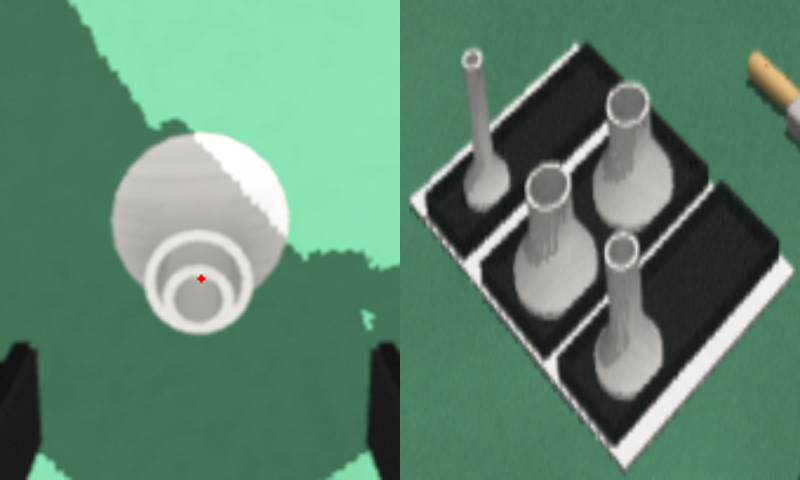

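The large nozzle stands upright in its free place (scene crop, about (632,170)). The medium ring is centred at (198,282), beside the predicted red dot, so it hasn't drifted. Grasping the medium.

Call:
send_path([
  [[0, 1, 35], 0, 0.7],
  [[0, 1, 70], 0, 0.7],
  [[0, 1, 100], 0, 0.7],
  [[0, 1, 119], 0, 0.7],
  [[0, 1, 119], 0, 0.7],
])

```text
t: 8.82
eef_pos: [547.6, 239.1, 47.0]
tcp_rot: [-3.138, -0.005, 2.81]
ft_force: [0.5, -0.5, 0.6]
opening: 0.705
grip_force: 0.0
```

Call:
send_path([
  [[0, 0, 0], 0, 0.7],
  [[0, 0, 0], 0, 0.5],
  [[0, 0, 0], 0, 0.4],
  [[0, 0, 0], 0, 0.3],
  [[0, 0, 0], 0, 0.1],
])

```text
t: 9.23
eef_pos: [549.5, 241.1, 51.7]
tcp_rot: [3.14, 0.001, 2.812]
ft_force: [0.6, 0.6, -0.3]
opening: 0.479
grip_force: 0.0
```

Call:
send_path([
  [[0, 0, 0], 0, 0.1],
  [[0, 0, 0], 0, 0.1],
  [[0, 0, 0], 0, 0.1],
  [[0, 0, 0], 0, 0.1],
])

```text
t: 9.57
eef_pos: [549.2, 241.1, 50.9]
tcp_rot: [3.141, 0.0, 2.812]
ft_force: [-0.3, -1.5, 4.3]
opening: 0.33
grip_force: 30.0
```

Call:
send_path([
  [[0, 0, -6], 0, 0.1],
  [[0, 0, -18], 0, 0.1],
  [[0, 0, -33], 0, 0.1],
  [[0, 0, -48], 0, 0.1],
  [[0, 0, -63], 0, 0.1],
])

```text
t: 9.98
eef_pos: [549.1, 241.1, 115.2]
tcp_rot: [3.141, 0.0, 2.812]
ft_force: [-0.4, 0.2, -0.5]
opening: 0.327
grip_force: 30.0
```

Call:
send_path([
  [[0, 0, -15], 0, 0.1],
  [[0, 0, -30], 0, 0.1],
  [[0, 0, -45], 0, 0.1],
  [[0, 0, -60], 0, 0.1],
  [[0, 0, -60], 0, 0.1],
])

```text
t: 10.4
eef_pos: [550.1, 241.5, 177.2]
tcp_rot: [3.139, 0.004, 2.812]
ft_force: [-0.2, 0.2, -0.4]
opening: 0.325
grip_force: 30.0
```

```bash
python3 - <<'E'
from h import *
from cell import env, order, status, read_camera, camera_info
P,d=read_camera("scene");np.save("pics/s3.npy",P)
C=cloud(camera_info("scene"),d)
# small nozzle still on table?
m=(np.hypot(C[...,0]-550,C[...,1]-240)<14)&(C[...,2]>60)&(C[...,2]<106);print(m.sum(),C[m].mean(0).round(1),C[m][:,2].max().round(1))
E
python3 d.py "[509.2,-79.5,174]"
```

```text
127 [557.4 243.2  79.1] 97.7
[509.2,-79.5,174] tool shift [ -65.7 -316.6    1. ]
```

The small one is left standing (its points reach 97.7 mm). Carrying the medium to its row.

Call:
send_path([
  [[-8, -40, 0], 0, 0.1],
  [[-16, -80, 0], 0, 0.1],
  [[-25, -120, 0], 0, 0.1],
  [[-33, -160, 0], 0, 0.1],
  [[-41, -200, 0], 0, 0.1],
])

```text
t: 10.87
eef_pos: [522.1, 37.0, 172.9]
tcp_rot: [-3.141, -0.001, 2.812]
ft_force: [0.8, -0.6, -1.7]
opening: 0.322
grip_force: 30.0
```

Call:
send_path([
  [[-8, -40, 0], 0, 0.1],
  [[-16, -80, 0], 0, 0.1],
  [[-25, -117, 0], 0, 0.1],
  [[-25, -117, 0], 0, 0.1],
  [[-25, -117, 0], 0, 0.1],
])

```text
t: 11.28
eef_pos: [508.3, -81.9, 172.9]
tcp_rot: [3.141, -0.001, 2.808]
ft_force: [-0.2, 0.1, -0.2]
opening: 0.326
grip_force: 30.0
```

```bash
python3 d.py "[509.2,-79.5,64]"
```

```text
[509.2,-79.5,64] tool shift [ -0.2   2.5 108.9]
```

Call:
send_path([
  [[0, 1, 35], 0, 0.1],
  [[0, 1, 70], 0, 0.1],
  [[0, 1, 95], 0, 0.1],
  [[0, 1, 107], 0, 0.1],
  [[0, 1, 107], 0, 0.1],
])

```text
t: 11.7
eef_pos: [507.8, -77.6, 63.8]
tcp_rot: [-3.142, -0.005, 2.813]
ft_force: [0.2, -0.9, -0.5]
opening: 0.322
grip_force: 30.0
```

Call:
send_path([
  [[0, 0, 0.5], 0, 0.1],
  [[0, 0, 1], 0, 0.1],
  [[0, 0, 2], 0, 0.1],
  [[0, 0, 3], 0, 0.1],
  [[0, 0, 3], 0, 0.1],
])

```text
t: 12.12
eef_pos: [509.4, -79.2, 64.1]
tcp_rot: [3.141, 0.001, 2.812]
ft_force: [0.2, 0.0, -0.7]
opening: 0.328
grip_force: 30.0
```

Call:
send_path([
  [[0, 0, 0.5], 0, 0.1],
  [[0, 0, 1], 0, 0.1],
  [[0, 0, 1], 0, 0.1],
  [[0, 0, 1], 0, 0.1],
])

```text
t: 12.45
eef_pos: [509.2, -79.3, 62.6]
tcp_rot: [3.142, 0.0, 2.812]
ft_force: [0.4, -0.0, -1.0]
opening: 0.329
grip_force: 30.0
```

```bash
python3 d.py "[509.2,-79.5,60.5]"
```

```text
[509.2,-79.5,60.5] tool shift [-0.  -0.2  2.1]
```

Call:
send_path([
  [[0, 0, 0.5], 0, 0.1],
  [[0, 0, 1], 0, 0.1],
  [[0, 0, 1], 0, 0.1],
  [[0, 0, 1], 0, 0.1],
])

```text
t: 12.78
eef_pos: [509.2, -79.3, 61.5]
tcp_rot: [3.142, -0.0, 2.812]
ft_force: [-0.9, -0.2, -0.5]
opening: 0.326
grip_force: 30.0
```

Call:
send_path([
  [[0, 0, 0.5], 0, 0.1],
  [[0, 0, 1], 0, 0.1],
  [[0, 0, 1], 0, 0.1],
  [[0, 0, 1], 0, 0.1],
])

```text
t: 13.12
eef_pos: [509.3, -79.4, 60.9]
tcp_rot: [3.142, 0.0, 2.812]
ft_force: [-1.4, -0.9, 5.1]
opening: 0.328
grip_force: 30.0
```

It touched at z 60.9. Releasing, lifting and going to the small one.

Call:
send_path([
  [[0, 0, 0], 0, 0.4],
  [[0, 0, 0], 0, 0.5],
  [[0, 0, 0], 0, 0.6],
  [[0, 0, 0], 0, 0.6],
  [[0, 0, 0], 0, 0.6],
])

```text
t: 13.53
eef_pos: [509.2, -79.2, 60.5]
tcp_rot: [3.141, -0.0, 2.812]
ft_force: [0.2, -0.6, 0.0]
opening: 0.585
grip_force: 0.0
```

Call:
send_path([
  [[0, 0, -20], 0, 0.6],
  [[0, 0, -50], 0, 0.6],
  [[0, 0, -90], 0, 0.6],
  [[0, 0, -110], 0, 0.6],
  [[0, 0, -110], 0, 0.6],
])

```text
t: 13.95
eef_pos: [510.8, -79.7, 174.7]
tcp_rot: [3.141, 0.007, 2.812]
ft_force: [0.9, -0.0, -0.5]
opening: 0.601
grip_force: 0.0
```

```bash
python3 d.py "[549.5,241,170]"
```

```text
[549.5,241,170] tool shift [ 67.2 315.9   4.4]
```

Call:
send_path([
  [[8, 40, 0], 0, 0.6],
  [[16, 80, 0], 0, 0.6],
  [[25, 120, 0], 0, 0.6],
  [[33, 160, 0], 0, 0.6],
  [[41, 200, 0], 0, 0.6],
])

```text
t: 14.37
eef_pos: [534.8, 125.1, 169.9]
tcp_rot: [-3.141, -0.001, 2.811]
ft_force: [0.2, -0.4, 1.1]
opening: 0.601
grip_force: 0.0
```

Call:
send_path([
  [[8, 40, 0], 0, 0.6],
  [[16, 80, 0], 0, 0.6],
  [[25, 117, 0], 0, 0.6],
  [[25, 117, 0], 0, 0.6],
  [[25, 117, 0], 0, 0.6],
])

```text
t: 14.78
eef_pos: [548.7, 243.7, 169.3]
tcp_rot: [-3.141, -0.001, 2.815]
ft_force: [0.2, -0.6, -0.5]
opening: 0.602
grip_force: 0.0
```

```bash
python3 - <<'E'
from h import *
from cell import env, order, status, read_camera, camera_info
i=camera_info("wrist");p,d=read_camera("wrist")
b=p[:,:,::-1].copy()
print(proj(i,(549.5,241,98)),proj(i,(549.5,241,0)))
P,_=read_camera("scene")
a=np.zeros((480,800,3),np.uint8)
a[:,:400]=cv2.resize(b[170:350,240:390],(400,480),interpolation=cv2.INTER_CUBIC)
a[:,400:]=cv2.resize(P[140:260,165:335,::-1],(400,480))
q=((proj(i,(549.5,241,98))-[240,170])*2.667).round().astype(int);cv2.circle(a,tuple(q.tolist()),3,(0,0,255),-1)
cv2.imwrite("pics/c4.png",a)
E
python3 d.py "[549.5,241,65]"
```

```text
[311.01673532 260.80688061] [312.50831164 230.98291034]
[549.5,241,65] tool shift [ -0.8  -0.2 104.8]
```

View pics/c4.png

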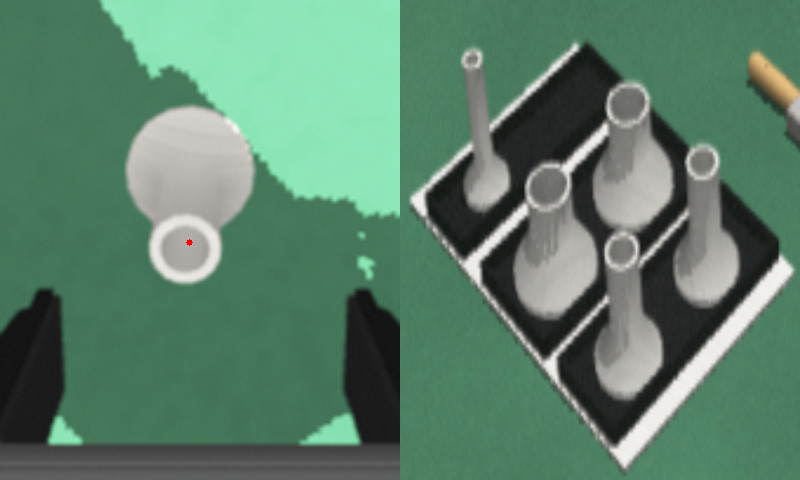

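The medium stands upright in its row (scene crop, (706,250)). The small ring is centred at (185,248), about 2 mm from the prediction at (189,242). Grasping the small one.

Call:
send_path([
  [[-1, 0, 35], 0, 0.6],
  [[-1, 0, 70], 0, 0.6],
  [[-1, 0, 95], 0, 0.6],
  [[-1, 0, 108], 0, 0.6],
  [[-1, 0, 108], 0, 0.5],
])

```text
t: 15.3
eef_pos: [549.1, 239.6, 59.6]
tcp_rot: [-3.139, -0.004, 2.81]
ft_force: [-0.7, 0.5, 0.0]
opening: 0.568
grip_force: 0.0
```

Call:
send_path([
  [[0, 0, 0], 0, 0.4],
  [[0, 0, 0], 0, 0.3],
  [[0, 0, 0], 0, 0.2],
  [[0, 0, 0], 0, 0.1],
  [[0, 0, 0], 0, 0],
])

```text
t: 15.72
eef_pos: [550.7, 241.7, 63.5]
tcp_rot: [3.141, 0.001, 2.812]
ft_force: [-0.5, 0.3, 1.1]
opening: 0.236
grip_force: 0.1
```

Call:
send_path([
  [[0, 0, 0], 0, 0],
  [[0, 0, 0], 0, 0],
  [[0, 0, 0], 0, 0],
  [[0, 0, 0], 0, 0],
])

```text
t: 16.05
eef_pos: [550.5, 241.8, 63.0]
tcp_rot: [3.141, 0.0, 2.812]
ft_force: [0.1, -0.3, 5.4]
opening: 0.21
grip_force: 30.0
```

Call:
send_path([
  [[0, 0, -10], 0, 0],
  [[0, 0, -30], 0, 0],
  [[0, 0, -60], 0, 0],
  [[0, 0, -90], 0, 0],
  [[0, 0, -120], 0, 0],
])

```text
t: 16.47
eef_pos: [550.1, 241.6, 184.3]
tcp_rot: [-3.141, -0.0, 2.812]
ft_force: [0.1, 0.1, -0.4]
opening: 0.206
grip_force: 30.0
```

Call:
send_path([
  [[0, 0, 0], 0, 0],
  [[0, 0, 0], 0, 0],
])

```text
t: 16.63
eef_pos: [550.8, 241.9, 184.6]
tcp_rot: [3.14, 0.003, 2.812]
ft_force: [-0.8, 1.0, -0.1]
opening: 0.206
grip_force: 30.0
```

```bash
python3 d.py "[543.2,-302.9,180]"
```

```text
[543.2,-302.9,180] tool shift [-169.2 -517.9    3.9]
```

Call:
send_path([
  [[-12, -38, 0], 0, 0],
  [[-25, -76, 0], 0, 0],
  [[-37, -114, 0], 0, 0],
  [[-50, -152, 0], 0, 0],
  [[-62, -190, 0], 0, 0],
])

```text
t: 17.05
eef_pos: [546.6, 40.2, 181.5]
tcp_rot: [-3.141, -0.002, 2.812]
ft_force: [1.0, -0.8, -0.4]
opening: 0.207
grip_force: 30.0
```

Call:
send_path([
  [[-12, -38, 0], 0, 0],
  [[-25, -76, 0], 0, 0],
  [[-37, -114, 0], 0, 0],
  [[-50, -152, 0], 0, 0],
  [[-62, -190, 0], 0, 0],
])

```text
t: 17.47
eef_pos: [543.8, -159.8, 181.5]
tcp_rot: [3.141, -0.002, 2.812]
ft_force: [0.6, -0.3, -0.2]
opening: 0.209
grip_force: 30.0
```

Call:
send_path([
  [[-12, -38, 0], 0, 0],
  [[-25, -76, 0], 0, 0],
  [[-37, -114, 0], 0, 0],
  [[-46, -138, 0], 0, 0],
  [[-46, -138, 0], 0, 0],
])

```text
t: 17.88
eef_pos: [542.6, -308.0, 180.9]
tcp_rot: [-3.141, -0.001, 2.808]
ft_force: [-0.0, -0.1, 0.5]
opening: 0.212
grip_force: 30.0
```

Call:
send_path([
  [[0, 0, 0], 0, 0],
  [[0, 0, 0], 0, 0],
])

```text
t: 18.05
eef_pos: [543.0, -302.8, 181.5]
tcp_rot: [3.141, -0.002, 2.812]
ft_force: [0.0, 0.7, -0.4]
opening: 0.205
grip_force: 30.0
```

```bash
python3 d.py "[543.2,-302.9,77]"
```

```text
[543.2,-302.9,77] tool shift [-5.000e-01 -1.000e-01  1.045e+02]
```

Call:
send_path([
  [[0, 0, 35], 0, 0],
  [[0, 0, 70], 0, 0],
  [[0, 0, 92], 0, 0],
  [[0, 0, 102], 0, 0],
  [[0, 0, 105], 0, 0],
])

```text
t: 18.47
eef_pos: [543.0, -301.9, 75.9]
tcp_rot: [3.141, -0.003, 2.813]
ft_force: [0.6, -0.8, 0.1]
opening: 0.205
grip_force: 30.0
```

Call:
send_path([
  [[0, 0, 0], 0, 0],
  [[0, 0, 0], 0, 0],
  [[0, 0, 0.5], 0, 0],
  [[0, 0, 1], 0, 0],
  [[0, 0, 1], 0, 0],
])

```text
t: 18.88
eef_pos: [543.7, -303.6, 77.4]
tcp_rot: [-3.141, 0.001, 2.812]
ft_force: [-0.0, 0.4, -0.4]
opening: 0.206
grip_force: 30.0
```

Call:
send_path([
  [[0, 0, 0.5], 0, 0],
  [[0, 0, 1], 0, 0],
  [[0, 0, 1], 0, 0],
  [[0, 0, 1], 0, 0],
])

```text
t: 19.22
eef_pos: [543.4, -303.5, 75.6]
tcp_rot: [3.142, -0.0, 2.812]
ft_force: [-0.1, -0.6, -0.6]
opening: 0.206
grip_force: 30.0
```

Call:
send_path([
  [[0, 0, 0.5], 0, 0],
  [[0, 0, 1], 0, 0],
  [[0, 0, 1], 0, 0],
  [[0, 0, 1], 0, 0],
])

```text
t: 19.55
eef_pos: [543.4, -303.4, 74.5]
tcp_rot: [3.141, -0.0, 2.812]
ft_force: [0.1, 0.0, 0.2]
opening: 0.21
grip_force: 30.0
```

Call:
send_path([
  [[0, 0, 0.5], 0, 0],
  [[0, 0, 1], 0, 0],
  [[0, 0, 1], 0, 0],
  [[0, 0, 1], 0, 0],
])

```text
t: 19.88
eef_pos: [543.4, -303.4, 73.5]
tcp_rot: [3.141, -0.0, 2.812]
ft_force: [0.0, 0.0, 0.3]
opening: 0.208
grip_force: 30.0
```

Call:
send_path([
  [[0, 0, 0.5], 0, 0],
  [[0, 0, 0.5], 0, 0],
  [[0, 0, 0.5], 0, 0],
])

```text
t: 20.13
eef_pos: [543.4, -303.4, 73.0]
tcp_rot: [3.141, -0.0, 2.812]
ft_force: [1.1, -0.6, -0.5]
opening: 0.204
grip_force: 30.0
```

Call:
send_path([
  [[0, 0, 0.5], 0, 0],
  [[0, 0, 0.5], 0, 0],
  [[0, 0, 0.5], 0, 0],
])

```text
t: 20.38
eef_pos: [543.5, -303.5, 73.0]
tcp_rot: [-3.142, 0.0, 2.812]
ft_force: [-1.6, 1.4, 5.4]
opening: 0.207
grip_force: 30.0
```

Contact. Releasing, lifting, and backing off to the side to look.

Call:
send_path([
  [[0, 0, 0], 0, 0.3],
  [[0, 0, 0], 0, 0.4],
  [[0, 0, 0], 0, 0.5],
  [[0, 0, 0], 0, 0.5],
  [[0, 0, 0], 0, 0.5],
])

```text
t: 20.8
eef_pos: [543.4, -303.4, 72.4]
tcp_rot: [3.141, -0.0, 2.812]
ft_force: [-0.0, -0.3, -0.5]
opening: 0.478
grip_force: 0.0
```

Call:
send_path([
  [[0, 0, -20], 0, 0.5],
  [[0, 0, -50], 0, 0.5],
  [[0, 0, -85], 0, 0.5],
  [[0, 0, -120], 0, 0.5],
  [[0, 0, -130], 0, 0.5],
])

```text
t: 21.22
eef_pos: [544.7, -304.3, 207.8]
tcp_rot: [-3.14, 0.006, 2.812]
ft_force: [-0.1, -0.5, 0.4]
opening: 0.501
grip_force: 0.0
```

Call:
send_path([
  [[0, 40, 0], 0, 0.5],
  [[0, 80, 0], 0, 0.5],
  [[0, 120, 0], 0, 0.5],
  [[0, 160, 0], 0, 0.5],
  [[0, 200, 0], 0, 0.5],
])

```text
t: 21.63
eef_pos: [608.4, -112.4, 202.3]
tcp_rot: [3.141, -0.0, 2.811]
ft_force: [0.1, -0.5, 0.0]
opening: 0.497
grip_force: 0.0
```

Call:
send_path([
  [[0, 40, 0], 0, 0.5],
  [[0, 80, 0], 0, 0.5],
  [[0, 120, 0], 0, 0.5],
  [[0, 160, 0], 0, 0.5],
  [[0, 200, 0], 0, 0.5],
])

```text
t: 22.05
eef_pos: [673.2, 77.0, 202.2]
tcp_rot: [-3.142, -0.0, 2.812]
ft_force: [1.0, -0.3, -0.9]
opening: 0.498
grip_force: 0.0
```

Call:
send_path([
  [[0, 0, 0], 0, 0.5],
  [[0, 0, 0], 0, 0.5],
])

```text
t: 22.22
eef_pos: [672.9, 77.0, 201.6]
tcp_rot: [-3.141, -0.001, 2.815]
ft_force: [-0.9, -0.2, 0.2]
opening: 0.504
grip_force: 0.0
```

```bash
python3 - <<'E'
from h import *
from cell import env, order, status, read_camera, camera_info
a=np.zeros((580,800,3),np.uint8)
P,_=read_camera("scene");T,_=read_camera("top")
a[:,:400]=cv2.resize(P[100:390,150:350,::-1],(400,580));a[:360,400:]=cv2.resize(T[130:300,320:490,::-1],(400,360))
cv2.imwrite("pics/c5.png",a)
E
```

```text
(no output)
```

View pics/c5.png

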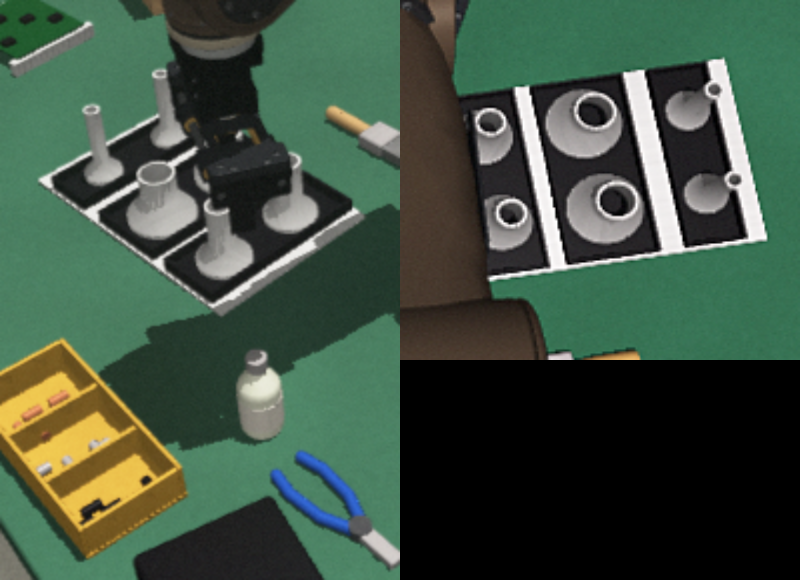

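In the top crop all three nozzles stand upright in their own rows: medium (508,220), large (605,208) and small (707,193). Stock nozzles, bottle and pliers look unmoved, and the arm is clear. Handing in.

```bash
python3 -c "
from cell import env, order, status, read_camera, camera_info
print(order.job_done())"
```

```text
the job is handed in; nothing more can be done
None
```

All three nozzles were pulled apart outermost first and stand mouth down in the free places of their own rows; the job was handed in at about 22 s, and the last pictures show all three upright with nothing visible out of place.

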